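# Cover the plate and ring for service

## Task

The plate of dumplings is ready for the waiter: pick up the steel cover by its knob and set it gently, without dropping it, over the dumplings so that its rim sits flat in the well of the plate, and let go. Only when the plate is covered, ring for service: press the red plunger of the bell under the ticket rail all the way down to its stop and let it spring back up. Leave the plate, the candle, the pepper mill and the oil bottle where they stand.

Things in the scene. Friction and masses are not known exactly. Their poses are not given: they have to be found in the camera images.
- plate: white round plate, 224 mm across and 22 mm high, loose, about 0.6 kg, with four pale dumplings fixed on it (tops 31 mm above the table). Its well is flat, 164 mm across, its floor 10 mm above the table; the rim slopes up around it. Origin: centre of the underside; z up. Stands to the left or to the right.
- cover: steel plate cover (cloche), a hollow dome open below, rim 150 mm across, dome 70 mm high, about 0.25 kg, with a black upright knob on top. Starts standing on the table on the side where the plate is not. Origin: centre of the rim's plane (underside); z up. On the plate, its origin is 10 mm above the plate's origin, and the well leaves its rim 7 mm of play all round.
- knob (a point): middle of the cover's black cylindrical knob: 28 mm diameter, 28 mm tall, 98 mm above the cover's rim; its underside is 14 mm above the dome's top. z along the knob.
- rail: aluminium ticket rail, fixed: a level bar 320 mm long (its y axis), 60 mm deep (x, 30 mm to either side of the origin), 16 mm thick, with its underside 210 mm above the table, on two posts of 16 mm diameter at y = +-145 mm of its frame with feet of 56 mm diameter. Origin: on the table below the bar's centre; its -x axis faces the robot, within 0.2 rad.
- bell: desk bell, fixed: black base 90 mm across, brass dome with its top 49 mm above the table, red plunger on top. Origin: centre of the underside. It stands up to 60 mm to either side of the rail's middle, its axis 10 to 20 mm behind the bar's front (robot-side) edge: no room for the gripper's body upright above it, but a closed gripper leaned 40 degrees back towards the robot fits.
- plunger_top (a point): centre of the top face of the bell's red plunger head, a disc of 22 mm diameter, 8 mm thick, 80 mm above the table when up. It moves straight down with the plunger.
- plunger (a joint): how far the plunger is pressed down, m: 0 up, 0.010 at its stop. The spring needs about 2.5 N to start and 5.5 N at the stop, and lifts it again when let go.
- candle: short candle in a glass, 64 mm across, 75 mm high, loose. Origin: centre of the underside.
- mill: wooden pepper mill, 56 mm across, 138 mm high, loose. Origin: centre of the underside.
- oil: green oil bottle, 54 mm across, 150 mm high, loose. Origin: centre of the underside.

How it is judged (in metres and radians):
On the way, in this order (a step that is already met when the one before it is completed fails the run):
1. the cover sits flat in the plate's well and is let go (horizontal distance between cover and plate below 0.01 m and z of cover in the frame of plate between 0.006 and 0.014 m and angle between cover's own z axis and vertical below 0.05 rad and contact force between the fingers and cover below 0.1 N), for 0.2 s.
2. the bell's plunger is pressed down to its stop (at least 9 of its 10 mm) (value of joint plunger above 0.009 m), for 0.05 s.
At the end, for the whole second after the job is handed in: the cover rests flat (within 0.05 rad) in the well of the plate, centred within 10 mm and its rim within 4 mm of the well's floor, at rest; the plate is within 30 mm of where it stood; the plunger is back up (within 2 mm) (horizontal distance between cover and plate below 0.01 m and z of cover in the frame of plate between 0.006 and 0.014 m and angle between cover's own z axis and vertical below 0.05 rad and value of joint plunger below 0.002 m and linear speed of cover below 0.02 m/s and distance of plate from where it was at the start of the episode below 0.03 m); the robot touches nothing.
It fails at once if the bell is rung (plunger pressed more than 4 mm) while the plate is not covered (value of joint plunger above 0.004 m and not (horizontal distance between cover and plate below 0.01 m and z of cover in the frame of plate below 0.016 m)).
It fails at once if the cover is dropped onto the plate (faster than 0.4 m/s within 20 mm of its seat) (horizontal distance between cover and plate below 0.06 m and z of cover in the frame of plate below 0.03 m and linear speed of cover above 0.4 m/s).
It fails at once if the plate is shifted by more than 30 mm (distance of plate from where it was at the start of the episode above 0.03 m).
It fails at once if the candle, pepper mill or oil bottle is shifted by more than 30 mm or tipped over (distance of any of candle, mill, oil from where it was at the start of the episode above 0.03 m or angle between any of candle, mill, oil's own z axis and vertical above 0.35 rad).
It also fails if it takes over 56 s, if anything falls off the work surface, if the arm or the gripper's body presses on something with over 40 N, if the wrist force passes 120 N, or if a joint passes its speed limit or range.

## Robot

A 6-joint arm with a two-finger parallel gripper is mounted at the origin on the work surface. World frame = base frame: x ahead of the robot, y to its left, z up, the work surface at z = 0. Lengths are in m, angles in degrees, forces in N, time in s.
With the tool pointing down it reaches from about 0.3 to 0.75 m from the base axis. Payload 8.5 kg.
Tool frame: the origin (TCP) lies midway between the tips of the shut fingers; the grasp point (between the pads) lies 19 mm behind it; z points along the fingers, y is the line along which they close (so a half turn about z gives the same grasp; the last joint's range is limited). The gripper opens to 85 mm and grips with 20 to 120 N. Pads are 22 mm wide; open, the fingers measure 114 mm over their backs; the gripper's body (76 mm by 85 mm) begins 54 mm behind the grasp point. The pads swing forward as they close: fully open they stand 13 mm farther back than shut.
Start: joints at [-81.091, 21.807, 74.336, -0, 83.858, -12.336], TCP at [0.199, -0.513, 0.231] pointing down, gripper open.
Joint ranges: [-178.18, 178.18], [-50.72, 133.34], [12.68, 142.11], [-81.47, 261.47], [9.98, 163.14], [-165.26, 165.26]. Speed limits (degrees/s): [136.94, 136.94, 180, 180, 180, 180].

## Interface

Orientations are given as a 3x3 rotation matrix whose columns are the frame's x, y, z axes.
In Python, from rig import env gives the robot as it stands. The module is installed in compiled form; this text tells all that it offers.
- The arm moves only by the tool jog_arm, never from a script. Its argument "targets" is a list of rows, each a list of 6 numbers: the shift along the tool's x, y, z in cm, then the turn, a rotation vector about the tool's x, y, z in degrees. A call has 1 to 8 rows; each row is the pose to reach, as a shift and turn from the pose commanded when the call began, along the tool's axes at that moment; what a row does not reach only later rows make up. A row lasts 1/12 s, in which the tool goes at most 41.7 mm and 7.16 degrees, less where a joint would pass 70% of its speed; a pose out of reach is approached as far as the arm can. A call with a gripper value outside its range is refused whole. "hand" is the opening, from 0 (shut) to 1 (fully open), set as the call begins (left out, the last holds). The fingers move at their own pace and stop on an object; "newtons" is the grip in N (left out, the last holds). Time passes only in rows, so rows that repeat a pose let the fingers close. It gives the time, the measured TCP pose, the force, the opening and the grip force at its end, in the units of the state.
- env.observe(): the state, without advancing time (a new reading comes with each control period).
- env.get_image(name): name is "side" or "top"; returns a dict with "frame" (480x640x3 uint8, red, green, blue), "depth" (480x640 float32, m along the optical axis (not along the pixel's ray), 0 where there is no reading), "fovy" (degrees; the focal length in pixels is half the picture's height over the tangent of half this angle, whatever the lens; pixels are square), "cx", "cy" (the principal point, pixels), "cam_to_world" (4x4, takes a point from camera to world coordinates). Camera axes: x right, y down, z forward; pixel columns grow to the right and rows downward; lengths in m; the calibration is good to about 2 mm. A picture is of the moment at which its call begins.
- env.close_job(): hands the job in; it is judged then, once.
Trained networks look in the newest picture that a camera, given by its name, has taken for a name from the list of things; names that differ only in an ending like _2 or _b are one class to them, and where a whole thing is asked for, a point or a joint stands for the part that bears it (a point fixed in the world has none). Each returns a list of dicts, best first, with "score" (0 to 1); they miss things now and then, are a little off and sometimes report something else, mostly with a low value. They report only what shows in the picture. A call takes as long as a camera call.
- env.regions_of(camera, target): "pixels" (480x640 bool, what is visible of it) and "point" ([row, column] in pixels, amid what is visible of it).
The state is a dict: "time_s": time; "q": joint angles; "qvel": joint speeds; "joint_efforts": joint torques, N m; "position": TCP position; "tool_rot": TCP orientation; "ft_force": force on the tool from outside, world axes, zero at the start; "wrist_torque": the same for the moment, N m; "grip_width": finger opening in m; "gripper_force": force on a finger pad.
Only numpy, scipy, OpenCV 4.12 (cv2) and the standard library are available. Lean on these libraries where they do the work, as an engineer would, in place of code of your own. Each camera call takes 0.05 s, during which the arm holds its last target. There are 200 camera calls.

## Working session

There is one attempt and no reset: what is moved stays moved. The work goes in short steps, Python scripts to look and compute and a tool call to move; the robot and the scene stay as the last step left them, time stands still between calls to the robot, and variables do not carry over. Pictures are saved under pics/ and viewed, at most 10 in all, crops included, and the job is handed in when it is done.

Besides the shell and the picture viewer there is one more tool, called after "Emit:" by a JSON object that holds its "api" and its "payload", one argument or row to a line. jog_arm: Moves the arm, as the interface text tells. Its arguments: {"type":"object","properties":{"targets":{"type":"array","items":{"type":"array","items":{"type":"number"}}},"hand":{"type":"number"},"newtons":{"type":"number"}},"required":["targets"]}

```bash
mkdir -p pics; cat > h.py <<'E'
import numpy as np,cv2
from rig import env
def pts(im,mask):
    f=240/np.tan(np.radians(im['fovy'])/2); d=im['depth']
    v,u=np.nonzero(mask&(d>0)); z=d[v,u]
    p=np.c_[(u-im['cx'])/f*z,(v-im['cy'])/f*z,z,np.ones(len(z))]
    return (im['cam_to_world']@p.T).T[:,:3]
E
python3 - <<'E'
from h import *
o=env.observe();print(o['time_s'],o['q'],o['position'],o['tool_rot'],o['grip_width'])
out=[]
for c in('top','side'):
    im=env.get_image(c);out.append(im['frame'][:,:,::-1])
    cv2.imwrite(f'pics/{c}0.png',im['frame'][:,:,::-1])
    print(c,im['fovy'],im['cx'],im['cy'],im['cam_to_world'].round(3).tolist())
    for n in('plate','cover','knob','rail','bell','plunger_top','candle','mill','oil'):
        for r in env.regions_of(c,n)[:2]:
            p=pts(im,r['pixels'])
            if len(p)<5: print(n,'few');continue
            a=np.percentile(p,[2,50,98],axis=0).round(3)
            print(n,round(r['score'],2),np.round(r['point']),len(p),a.tolist())
cv2.imwrite('pics/both.png',cv2.resize(np.vstack(out),(450,600)) if 0 else cv2.resize(np.hstack(out),(800,300)))
E
```

```text
0.0 [-8.10899427e+01  2.18416616e+01  7.43858370e+01  1.53214834e-03
  8.38581946e+01 -1.23350192e+01] [ 0.19926083 -0.51231596  0.23069911] [[ 9.32040090e-01  3.62355114e-01 -2.05381826e-04]
 [ 3.62355007e-01 -9.32038976e-01  1.48169763e-03]
 [ 3.45476845e-04 -1.45542272e-03 -9.99998881e-01]] 0.08543121908907543
top 42.79231567624568 324.6796354345406 236.0521843369408 [[0.0, -0.992, 0.124, 0.382], [-1.0, -0.001, -0.005, 0.0], [0.005, -0.124, -0.992, 1.327], [0.0, 0.0, 0.0, 1.0]]
plate 0.95 [293. 175.] 8817 [[0.322, 0.21, 0.005], [0.421, 0.312, 0.014], [0.521, 0.413, 0.029]]
cover 0.71 [301. 453.] 3910 [[0.346, -0.329, 0.006], [0.409, -0.259, 0.061], [0.475, -0.2, 0.113]]
knob 0.88 [299. 449.] 3913 [[0.345, -0.329, 0.005], [0.409, -0.258, 0.061], [0.475, -0.2, 0.113]]
rail 0.88 [168. 274.] 6631 [[0.619, -0.071, 0.004], [0.65, 0.087, 0.226], [0.686, 0.243, 0.232]]
rail 0.39 [292. 176.] 8769 [[0.322, 0.211, 0.005], [0.423, 0.312, 0.014], [0.523, 0.412, 0.029]]
bell 0.55 [196. 287.] 1138 [[0.597, 0.04, 0.003], [0.628, 0.079, 0.039], [0.658, 0.122, 0.081]]
bell 0.15 [294. 176.] 8657 [[0
[... 1108 characters left out ...]
87, 0.246, 0.231]]
rail 0.62 [229. 435.] 3032 [[0.345, -0.306, 0.003], [0.405, -0.234, 0.054], [0.474, -0.198, 0.112]]
bell 0.88 [290. 263.] 1494 [[0.599, 0.033, 0.001], [0.63, 0.094, 0.035], [0.672, 0.123, 0.081]]
bell 0.51 [230. 233.] 6815 [[0.62, -0.078, 0.001], [0.651, 0.128, 0.226], [0.798, 0.246, 0.231]]
candle 0.94 [273. 338.] 1193 [[0.493, -0.04, 0.006], [0.519, 0.001, 0.052], [0.551, 0.019, 0.077]]
mill 0.78 [374. 147.] 2135 [[0.64, 0.347, 0.002], [0.651, 0.375, 0.082], [0.679, 0.392, 0.138]]
mill 0.19 [272. 337.] 1251 [[0.493, -0.041, 0.004], [0.52, -0.0, 0.052], [0.552, 0.019, 0.077]]
oil 0.71 [163. 362.] 964 [[0.628, -0.391, 0.007], [0.647, -0.365, 0.075], [0.676, -0.354, 0.151]]
```

View pics/top0.png

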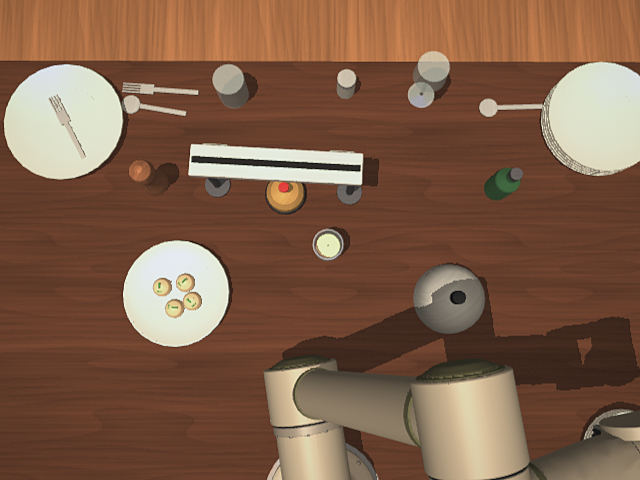

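View pics/side0.png

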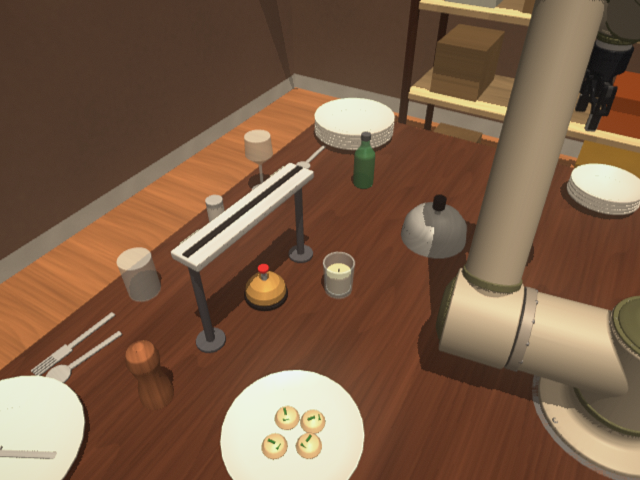

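The top view shows the plate at px (175,293), the cover knob at (457,297), the bell plunger at (284,187) and the candle at (328,244). The side view agrees. Next I fit circles for precise positions.

```bash
cat >> h.py <<'E'
def fit(p,r=None):
    from scipy.optimize import least_squares
    f=lambda x:np.hypot(p[:,0]-x[0],p[:,1]-x[1])-x[2]
    s=least_squares(f,[*p[:,:2].mean(0),np.ptp(p[:,0])/2],loss='soft_l1',f_scale=.001)
    return s.x.round(4),round(float(np.median(abs(f(s.x)))),4)
def ray(im,uv,z):
    f=240/np.tan(np.radians(im['fovy'])/2);T=im['cam_to_world']
    d=np.c_[(uv[:,0]-im['cx'])/f,(uv[:,1]-im['cy'])/f,np.ones(len(uv))]@T[:3,:3].T
    return T[:3,3]+d*((z-T[2,3])/d[:,2])[:,None]
def best(c,n):
    r=env.regions_of(c,n); return r[0]['pixels'] if r else None
def contour(m):
    return max(cv2.findContours(m.astype(np.uint8),cv2.RETR_EXTERNAL,cv2.CHAIN_APPROX_NONE)[0],key=len)[:,0].astype(float)
def measure(plate=True):
  for c in('top','side'):
    im=env.get_image(c)
    if plate:
        m=best(c,'plate')
        if m is not None:
            p=pts(im,m); k=contour(m); k=k[(k[:,1]<475)]
            print(c,'plate',fit(ray(im,k,.021)),'rimz',np.percentile(p[:,2],[5,50,99]).round(4))
    m=best(c,'cover')
    if m is None: print('nocover');continue
    m=cv2.dilate(m.astype(np.uint8),np.ones((9,9)))>0
    hsv=im['frame'].max(2); k=m&(hsv<45)
    n,l,s,ce=cv2.connectedComponentsWithStats(k.astype(np.uint8))
    if n<2: print('noknob');continue
    for i in np.argsort(-s[1:,4])[:3]+1:
        q=pts(im,l==i)
        if len(q)<8: continue
        zt=np.percentile(q[:,2],95); t=q[q[:,2]>zt-.006]
        print(c,'dark',s[i],'ztop',zt.round(4),'topmean',t.mean(0).round(4),'mid',((t.max(0)+t.min(0))/2).round(4))
    p=pts(im,m); zt=p[:,2].max()
    from scipy.optimize import least_squares
    return_p=p
E
python3 - <<'E'
from h import *
measure()
im=env.get_image('top')
m=best('top','cover'); p=pts(im,m); 
p=p[(p[:,2]>.02)&(p[:,2]<.065)]
from scipy.optimize import least_squares
# surface of revolution: r^2 = poly(z)
f=lambda x:np.hypot(p[:,0]-x[0],p[:,1]-x[1])-np.sqrt(np.clip(x[2]+x[3]*p[:,2]+x[4]*p[:,2]**2,1e-6,None))
s=least_squares(f,[.41,-.265,.0056,0,-1],loss='soft_l1',f_scale=.002);print('dome axis top',s.x)
m=best('side','cover'); p=pts(env.get_image('side'),m); p=p[(p[:,2]>.02)&(p[:,2]<.065)]
s=least_squares(f,[.41,-.265,.0056,0,-1],loss='soft_l1',f_scale=.002);print('dome axis side',s.x)
for c in('top','side'):
    im=env.get_image(c);b=im['frame'].astype(int);red=(b[...,0]>150)&(b[...,1]<70)&(b[...,2]<70)
    q=pts(im,red);q=q[(abs(q[:,0]-.638)<.03)&(abs(q[:,1]-.081)<.03)];t=q[q[:,2]>.077]
    print(c,'red',len(q),q[:,2].max().round(4),t.mean(0).round(4),((t.max(0)+t.min(0))/2).round(4),np.ptp(t,axis=0))
    m=best(c,'rail'); p=pts(im,m); p=p[p[:,2]>.218]
    r=cv2.minAreaRect(p[:,:2].astype(np.float32));print('rail',r,np.median(p[:,2]))
E
```

```text
top plate (array([0.4222, 0.3112, 0.1103]), 0.0007) rimz [0.0069 0.0139 0.0309]
top dark [450 291  16  13 162] ztop 0.1168 topmean [ 0.412  -0.2694  0.1134] mid [ 0.4122 -0.2694  0.1146]
side plate (array([0.426 , 0.3085, 0.1109]), 0.0005) rimz [0.0095 0.0135 0.0311]
side dark [433 195  13  16 165] ztop 0.1139 topmean [ 0.4127 -0.2663  0.1124] mid [ 0.4131 -0.268   0.1114]
dome axis top [ 0.41146639 -0.27012917  0.00376195  0.10576484 -2.0496649 ]
dome axis side [ 0.41422126 -0.27090431  0.00392837  0.09316107 -1.82798002]
top red 59 0.0853 [0.6408 0.0805 0.0805] [0.6395 0.0802 0.0813] [0.01842475 0.01867951 0.00803353]
rail ((0.6531810760498047, 0.08754289895296097), (0.3191184997558594, 0.06297104805707932), 86.98822021484375) 0.2262880897370343
side red 74 0.0841 [0.641  0.0817 0.0807] [0.6422 0.0815 0.0807] [0.02138856 0.02027968 0.00680229]
rail ((0.6546233892440796, 0.08557264506816864), (0.3225666880607605, 0.06525719910860062), 87.03560638427734) 0.227118678555299
```

Emit:
{"api": "jog_arm", "payload": {
  "targets": [
    [4,-2,0,0,0,0],
    [8,-4,0,0,0,0],
    [12,-6,0,0,0,0],
    [16,-8.3,0,0,0,0],
    [20,-10.4,1,0,0,0],
    [24,-12.5,2,0,0,0],
    [27,-14.1,3,0,0,0],
    [28.7,-15,3,0,0,0]
  ],
  "hand": 1,
  "newtons": 50
}}

```text
time_s: 2.37
position: [0.4133, -0.2664, 0.2004]
tool_rot: [[0.932, 0.363, -0.001], [0.363, -0.932, 0.001], [-0.0, -0.001, -1.0]]
ft_force: [-0.2, -1.3, -0.1]
grip_width: 0.0852
gripper_force: 0.0
```

Emit:
{"api": "jog_arm", "payload": {
  "targets": [
    [0,0,0,0,0,0],
    [0,0,0,0,0,0]
  ]
}}

```text
time_s: 2.53
position: [0.4132, -0.2676, 0.2012]
tool_rot: [[0.931, 0.365, -0.0], [0.365, -0.931, 0.0], [-0.0, -0.0, -1.0]]
ft_force: [0.1, 0.2, 0.3]
grip_width: 0.0854
gripper_force: 0.0
```

Emit:
{"api": "jog_arm", "payload": {
  "targets": [
    [0,0.1,3,0,0,0],
    [0,0.1,6,0,0,0],
    [0,0.1,8.5,0,0,0],
    [0,0.1,10.5,0,0,0],
    [0,0.1,11.6,0,0,0],
    [0,0.1,12,0,0,0],
    [0,0.1,12,0,0,0]
  ]
}}

```text
time_s: 3.12
position: [0.4122, -0.2706, 0.0809]
tool_rot: [[0.933, 0.361, -0.001], [0.361, -0.933, 0.001], [-0.001, -0.001, -1.0]]
ft_force: [-0.6, -0.1, 0.6]
grip_width: 0.0853
gripper_force: 0.0
```

Emit:
{"api": "jog_arm", "payload": {
  "targets": [
    [0,0,0,0,0,0],
    [0,0,0,0,0,0],
    [0,0,0,0,0,0],
    [0,0,0,0,0,0],
    [0,0,0,0,0,0],
    [0,0,0,0,0,0],
    [0,0,0,0,0,0],
    [0,0,0,0,0,0]
  ],
  "hand": 0,
  "newtons": 50
}}

```text
time_s: 3.78
position: [0.4129, -0.2698, 0.082]
tool_rot: [[0.932, 0.362, 0.001], [0.362, -0.932, -0.001], [0.0, 0.001, -1.0]]
ft_force: [-1.3, 1.5, 6.2]
grip_width: 0.0266
gripper_force: 48.9
```

Emit:
{"api": "jog_arm", "payload": {
  "targets": [
    [0,0,-0.5,0,0,0],
    [0,0,-1.5,0,0,0],
    [0,0,-3.5,0,0,0],
    [0,0,-6,0,0,0],
    [0,0,-9,0,0,0],
    [0,0,-11.5,0,0,0],
    [0,0,-12.5,0,0,0],
    [0,0,-12.5,0,0,0]
  ]
}}

```text
time_s: 4.45
position: [0.4134, -0.2703, 0.2088]
tool_rot: [[0.932, 0.363, 0.003], [0.363, -0.932, -0.004], [0.002, 0.005, -1.0]]
ft_force: [-1.0, -0.2, -3.1]
grip_width: 0.0265
gripper_force: 49.5
```

Emit:
{"api": "jog_arm", "payload": {
  "targets": [
    [0.5,-1.2,0,0,0,0],
    [1.4,-3.4,0,0,0,0],
    [2.4,-5.9,0,0,0,0],
    [3.5,-8.5,0,0,0,0],
    [4.6,-11.1,0,0,0,0],
    [5.7,-13.7,0,0,0,0],
    [6.7,-16.3,0,0,0,0],
    [7.7,-18.8,0,0,0,0]
  ]
}}

```text
time_s: 5.12
position: [0.4152, -0.0643, 0.205]
tool_rot: [[0.932, 0.363, -0.003], [0.363, -0.932, 0.002], [-0.002, -0.002, -1.0]]
ft_force: [0.9, 0.5, -2.1]
grip_width: 0.0265
gripper_force: 49.5
```

Emit:
{"api": "jog_arm", "payload": {
  "targets": [
    [1.1,-2.7,0,0,0,0],
    [2.2,-5.4,0,0,0,0],
    [3.3,-8.1,0,0,0,0],
    [4.4,-10.8,0,0,0,0],
    [5.5,-13.5,0,0,0,0],
    [6.6,-16.1,0,0,0,0],
    [7.7,-18.8,0,0,0,0],
    [8.8,-21.5,0,0,0,0]
  ]
}}

```text
time_s: 5.78
position: [0.4191, 0.1675, 0.205]
tool_rot: [[0.932, 0.363, -0.003], [0.363, -0.932, -0.0], [-0.003, -0.001, -1.0]]
ft_force: [0.5, 0.3, -1.2]
grip_width: 0.0265
gripper_force: 49.5
```

Emit:
{"api": "jog_arm", "payload": {
  "targets": [
    [1,-2.4,0,0,0,0],
    [2,-4.8,0,0,0,0],
    [3,-7.3,0,0,0,0],
    [4,-9.7,0,0,0,0],
    [4.8,-11.7,0,0,0,0],
    [5.3,-12.9,0,0,0,0],
    [5.5,-13.4,0,0,0,0],
    [5.5,-13.4,0,0,0,0]
  ]
}}

```text
time_s: 6.45
position: [0.4226, 0.3109, 0.2054]
tool_rot: [[0.932, 0.364, -0.002], [0.364, -0.932, -0.001], [-0.002, 0.0, -1.0]]
ft_force: [0.6, 0.1, -1.7]
grip_width: 0.0267
gripper_force: 49.5
```

Emit:
{"api": "jog_arm", "payload": {
  "targets": [
    [0,0,1.5,0,0,0],
    [0,0,3,0,0,0],
    [0,0,4.5,0,0,0],
    [0,0,5.5,0,0,0],
    [0,0,5.5,0,0,0],
    [0,0,5.5,0,0,0]
  ]
}}

```text
time_s: 6.95
position: [0.4232, 0.3095, 0.1512]
tool_rot: [[0.932, 0.361, -0.001], [0.361, -0.932, -0.001], [-0.001, 0.0, -1.0]]
ft_force: [-0.6, 0.5, -2.1]
grip_width: 0.0267
gripper_force: 49.5
```

```bash
cat > m2.py <<'E'
from h import *
from scipy.optimize import least_squares
import sys
tag,tz=sys.argv[1],float(sys.argv[2])
o=env.observe();print(o['position'],o['ft_force']);out=[]
for c in('top','side'):
    im=env.get_image(c);out.append(im['frame'][:,:,::-1]); m=best(c,'cover')
    pm=best(c,'plate')
    if pm is not None:
        p=pts(im,pm);print(c,'plate med',np.median(p,0).round(4))
        d=im['depth']; 
        P=p[(abs(p[:,2]-.017)<.009)];print(' extents',np.percentile(P,[0.5,99.5],axis=0).round(4).tolist())
    if m is None: print('no cover');continue
    p=pts(im,m);p=p[np.hypot(p[:,0]-.424,p[:,1]-.31)<.09]; z=p[:,2]-tz; k=(z>.015)&(z<.062);p=p[k];z=z[k]
    f=lambda x:np.hypot(p[:,0]-x[0],p[:,1]-x[1])-np.sqrt(np.clip(.0038+.1*z-1.95*z*z,1e-6,None))
    s=least_squares(f,[.424,.31],loss='soft_l1',f_scale=.002);print(c,'dome axis',s.x.round(4),len(z),np.median(abs(s.fun)).round(4))
cv2.imwrite(f'pics/{tag}.png',np.hstack([out[0][160:460,0:400],out[1][180:480,100:500]]))
E
python3 m2.py c1 0.072
```

```text
[0.42323875 0.3095351  0.15122962] [-0.61827355  0.46721681 -2.13348649]
top plate med [0.4355 0.2532 0.0156]
 extents [[0.318, 0.2014, 0.0081], [0.5316, 0.4062, 0.0254]]
top dome axis [0.4215 0.311 ] 1496 0.0018
side plate med [0.387  0.3393 0.0138]
 extents [[0.3152, 0.2073, 0.0085], [0.5337, 0.4117, 0.0248]]
side dome axis [0.4251 0.3088] 4326 0.0009
```

View pics/c1.png

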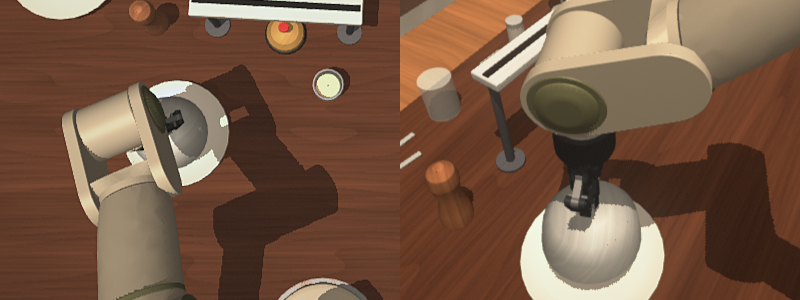

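The picture shows the cover held level over the plate. In each camera it is centred on the plate to about 1 mm, so I lower it.

Emit:
{"api": "jog_arm", "payload": {
  "targets": [
    [0.1,0,1,0,0,0],
    [0.1,0,2,0,0,0],
    [0.1,0,3,0,0,0],
    [0.1,0,4,0,0,0],
    [0.1,0,4.6,0,0,0],
    [0.1,0,5.1,0,0,0],
    [0.1,0,5.4,0,0,0],
    [0.1,0,5.6,0,0,0]
  ]
}}

```text
time_s: 7.92
position: [0.4242, 0.3109, 0.095]
tool_rot: [[0.932, 0.362, -0.0], [0.362, -0.932, -0.0], [-0.0, -0.0, -1.0]]
ft_force: [1.3, -0.2, -1.9]
grip_width: 0.0266
gripper_force: 49.5
```

Emit:
{"api": "jog_arm", "payload": {
  "targets": [
    [0,0,0.1,0,0,0],
    [0,0,0.2,0,0,0],
    [0,0,0.2,0,0,0],
    [0,0,0.2,0,0,0]
  ]
}}

```text
time_s: 8.25
position: [0.4243, 0.3109, 0.0936]
tool_rot: [[0.932, 0.362, 0.0], [0.362, -0.932, 0.0], [0.001, -0.0, -1.0]]
ft_force: [0.1, -0.3, -1.4]
grip_width: 0.0267
gripper_force: 49.5
```

Emit:
{"api": "jog_arm", "payload": {
  "targets": [
    [0,0,0.1,0,0,0],
    [0,0,0.1,0,0,0],
    [0,0,0.2,0,0,0],
    [0,0,0.2,0,0,0],
    [0,0,0.2,0,0,0]
  ]
}}

```text
time_s: 8.67
position: [0.4242, 0.311, 0.0919]
tool_rot: [[0.932, 0.362, 0.001], [0.362, -0.932, 0.0], [0.001, -0.0, -1.0]]
ft_force: [-2.6, -0.7, 5.7]
grip_width: 0.0263
gripper_force: 50.4
```

Contact is at about 6 N, so I release gradually and retreat.

Emit:
{"api": "jog_arm", "payload": {
  "targets": [
    [0,0,0,0,0,0],
    [0,0,0,0,0,0],
    [0,0,0,0,0,0],
    [0,0,0,0,0,0],
    [0,0,0,0,0,0],
    [0,0,0,0,0,0]
  ],
  "hand": 1
}}

```text
time_s: 9.17
position: [0.4242, 0.3108, 0.0913]
tool_rot: [[0.932, 0.362, -0.0], [0.362, -0.932, -0.0], [-0.0, -0.0, -1.0]]
ft_force: [0.2, 0.2, -0.6]
grip_width: 0.0848
gripper_force: 0.0
```

Emit:
{"api": "jog_arm", "payload": {
  "targets": [
    [0,0,-1,0,0,0],
    [0,0,-3,0,0,0],
    [0,0,-6,0,0,0],
    [0,0,-10,0,0,0],
    [0,0,-14,0,0,0],
    [0,0,-17,0,0,0],
    [0,0,-19,0,0,0],
    [0,0,-19,0,0,0]
  ]
}}

```text
time_s: 9.83
position: [0.4253, 0.3114, 0.2858]
tool_rot: [[0.932, 0.362, 0.008], [0.362, -0.932, 0.003], [0.008, -0.0, -1.0]]
ft_force: [0.2, 0.4, -0.7]
grip_width: 0.0855
gripper_force: 0.0
```

```bash
python3 m2.py c2 0.010; python3 -c "
from h import *
o=env.observe();print(o['time_s'],o['position'],o['tool_rot'],o['q'],o['grip_width'])"
```

```text
[0.42525341 0.3113592  0.2858417 ] [ 0.15705581  0.4218927  -0.69901222]
top plate med [0.4463 0.2704 0.0158]
 extents [[0.314, 0.2035, 0.0082], [0.5316, 0.3923, 0.0252]]
top dome axis [0.4232 0.3102] 1497 0.0013
side plate med [0.4488 0.2969 0.0175]
 extents [[0.3152, 0.2017, 0.0089], [0.5343, 0.4117, 0.0252]]
side dome axis [0.4251 0.3102] 3611 0.001
10.1333 [0.42389721 0.310684   0.28004508] [[ 9.32054419e-01  3.62310831e-01 -2.32838577e-03]
 [ 3.62309475e-01 -9.32057324e-01 -9.94804868e-04]
 [-2.53061759e-03  8.36160470e-05 -9.99996794e-01]] [2.33194469e+01 1.76157211e+01 7.26244994e+01 4.67933929e-04
 8.99048517e+01 9.20772714e+01] 0.08537427612932212
```

View pics/c2.png

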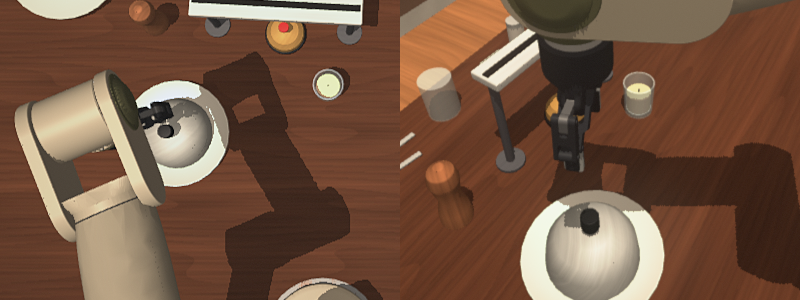

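The picture shows the cover seated flat and centred in the well, with the gripper clear. Next I compute the bell approach.

```bash
python3 - <<'E'
from h import *
from scipy.spatial.transform import Rotation as R
o=env.observe();A=np.array(o['tool_rot']);p=o['position']
s,c=np.sin(np.radians(40)),np.cos(np.radians(40))
B=np.array([[c,0,s],[0,-1,0],[s,0,-c]])
print('rot',R.from_matrix(A.T@B).as_rotvec(degrees=True))
print('shift cm',A.T@(np.array([.55,.081,.17])-p)*100)
E
```

```text
rot [-7.38426819 39.67560648 20.38244262]
shift cm [ 3.45964577 25.9757861  10.99796067]
```

Emit:
{"api": "jog_arm", "payload": {
  "targets": [
    [0.4,3,0,0,0,0],
    [0.9,6.5,0,0,0,0],
    [1.3,10,1,-1.1,5.7,2.9],
    [1.8,13.5,2,-2.1,11.3,5.8],
    [2.3,17,3,-3.2,17,8.7],
    [2.7,20,4.5,-4.2,22.7,11.6],
    [3.1,23,6,-5.3,28.3,14.6],
    [3.4,25,7.5,-6.3,34,17.5]
  ],
  "hand": 0
}}

```text
time_s: 10.8
position: [0.5466, 0.0884, 0.2063]
tool_rot: [[0.823, 0.049, 0.566], [0.049, -0.999, 0.015], [0.566, 0.015, -0.824]]
ft_force: [2.1, 1.6, -1.1]
grip_width: -0.0002
gripper_force: 0.0
```

```bash
cat > go.py <<'E'
from h import *
import sys
from scipy.spatial.transform import Rotation as R
o=env.observe();A=np.array(o['tool_rot']);p=o['position']
s,c=np.sin(np.radians(40)),np.cos(np.radians(40))
B=np.array([[c,0,s],[0,-1,0],[s,0,-c]])
print(p,o['q'].round(1) if hasattr(o['q'],'round') else o['q'],o['ft_force'])
print('rot',R.from_matrix(A.T@B).as_rotvec(degrees=True).round(2))
print('shift cm',(A.T@(np.array(list(map(float,sys.argv[1:4])))-p)*100).round(2))
E
python3 go.py .55 .081 .17
```

```text
[0.54656524 0.08842593 0.20632723] [ -4.7  12.2 101.7   6.7  31.9  77.6] [ 2.13093567  1.56944718 -1.07566149]
rot [-0.98  5.51  2.76]
shift cm [-1.81  0.7   3.18]
```

Emit:
{"api": "jog_arm", "payload": {
  "targets": [
    [-0.9,0.3,1.6,-0.5,2.8,1.4],
    [-1.8,0.7,3.2,-1,5.5,2.8],
    [-1.8,0.7,3.2,-1,5.5,2.8],
    [-1.8,0.7,3.2,-1,5.5,2.8],
    [-1.8,0.7,3.2,-1,5.5,2.8]
  ]
}}

```text
time_s: 11.22
position: [0.5503, 0.0839, 0.1714]
tool_rot: [[0.769, 0.005, 0.639], [0.004, -1.0, 0.004], [0.639, -0.0, -0.769]]
ft_force: [0.4, 0.1, 0.4]
grip_width: -0.0001
gripper_force: 0.0
```

```bash
python3 go.py .647 .081 .105
```

```text
[0.55033767 0.08392749 0.17141145] [ -5.2  15.2 108.2  11.9  17.4  74.4] [0.39948716 0.09606231 0.408075  ]
rot [-0.21  0.28  0.23]
shift cm [ 3.19  0.35 11.28]
```

Emit:
{"api": "jog_arm", "payload": {
  "targets": [
    [0.8,0.1,2.8,0,0,0],
    [1.6,0.2,5.6,0,0,0],
    [2.4,0.3,8.4,0,0.2,0.2],
    [2.9,0.3,10.3,0,0.3,0.2],
    [3.2,0.3,11.3,0,0.3,0.2],
    [3.2,0.3,11.3,0,0.3,0.2],
    [3.2,0.3,11.3,0,0.3,0.2]
  ]
}}

```text
time_s: 11.8
position: [0.6465, 0.0815, 0.1048]
tool_rot: [[0.766, 0.003, 0.643], [0.0, -1.0, 0.004], [0.643, -0.003, -0.766]]
ft_force: [0.0, 0.0, 0.5]
grip_width: -0.0001
gripper_force: 0.0
```

```bash
python3 go.py .647 .081 .092; python3 - <<'E'
from h import *
a=env.get_image('side')['frame'][190:340,170:370,::-1]
cv2.imwrite('pics/b1.png',cv2.resize(a,(800,600)))
E
```

```text
[0.64645399 0.0815096  0.10478344] [-4.4 29.1 99.1 14.5 12.3 72.4] [0.01313991 0.04898211 0.49699493]
rot [-0.21 -0.03  0.01]
shift cm [-0.78  0.05  1.01]
```

View pics/b1.png

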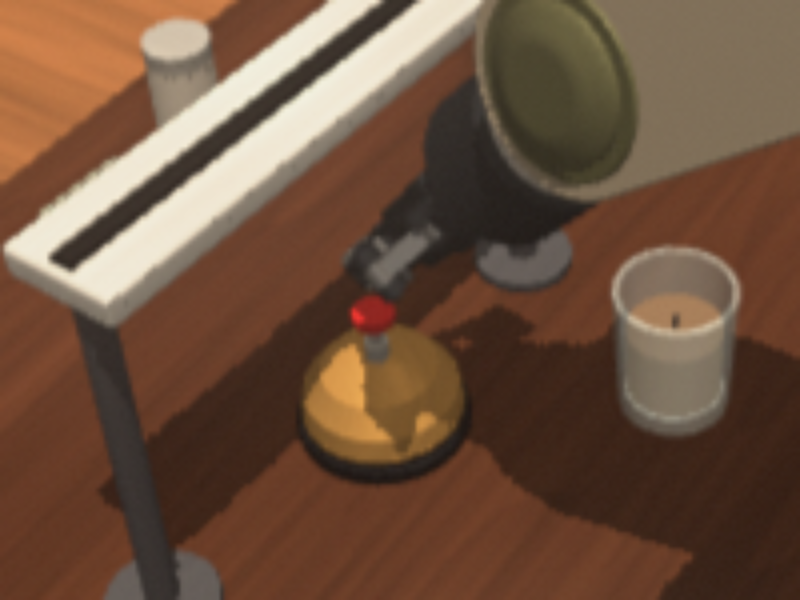

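The picture shows the fingertip just above and over the red plunger at about (372,310), clear of the rail. Joint 5 is near its limit, so I lean a little less while lowering.

Emit:
{"api": "jog_arm", "payload": {
  "targets": [
    [-0.4,0,0.6,0,-1,0],
    [-0.8,0,1.2,0,-3,0],
    [-0.8,0,1.2,0,-4,0],
    [-0.8,0,1.2,0,-4,0],
    [-0.8,0,1.2,0,-4,0]
  ]
}}

```text
time_s: 12.27
position: [0.6479, 0.0812, 0.0902]
tool_rot: [[0.808, 0.002, 0.589], [-0.0, -1.0, 0.003], [0.589, -0.003, -0.808]]
ft_force: [0.2, -0.5, 0.6]
grip_width: -0.0002
gripper_force: 0.0
```

```bash
python3 go.py .648 .081 .075
```

```text
[0.64788952 0.08119648 0.09018824] [-4.3 30.5 96.9  9.4 16.9 77.5] [ 0.15772652 -0.51011262  0.58668445]
rot [-0.18  3.95 -0.01]
shift cm [-0.88  0.02  1.23]
```

Emit:
{"api": "jog_arm", "payload": {
  "targets": [
    [-0.2,0,0.3,0,0,0],
    [-0.4,0,0.5,0,0,0],
    [-0.6,0,0.8,0,0,0],
    [-0.6,0,0.8,0,0,0],
    [-0.6,0,0.8,0,0,0]
  ]
}}

```text
time_s: 12.68
position: [0.648, 0.0812, 0.0796]
tool_rot: [[0.809, 0.002, 0.588], [-0.0, -1.0, 0.003], [0.588, -0.003, -0.809]]
ft_force: [-2.2, -0.4, 4.2]
grip_width: -0.0003
gripper_force: 1.9
```

Emit:
{"api": "jog_arm", "payload": {
  "targets": [
    [-0.2,0,0.2,0,0,0],
    [-0.3,0,0.4,0,0,0],
    [-0.3,0,0.4,0,0,0],
    [-0.3,0,0.4,0,0,0]
  ]
}}

```text
time_s: 13.02
position: [0.6479, 0.0812, 0.0747]
tool_rot: [[0.809, 0.002, 0.588], [-0.0, -1.0, 0.003], [0.588, -0.003, -0.809]]
ft_force: [-1.7, -0.2, 4.5]
grip_width: -0.0
gripper_force: 2.6
```

Emit:
{"api": "jog_arm", "payload": {
  "targets": [
    [-0.06,0,0.08,0,0,0],
    [-0.12,0,0.16,0,0,0],
    [-0.12,0,0.16,0,0,0],
    [-0.12,0,0.16,0,0,0]
  ]
}}

```text
time_s: 13.35
position: [0.6482, 0.0812, 0.0742]
tool_rot: [[0.807, 0.002, 0.59], [-0.0, -1.0, 0.003], [0.59, -0.002, -0.807]]
ft_force: [-8.7, -0.6, 16.5]
grip_width: -0.0001
gripper_force: 8.4
```

The plunger is at its stop (16.5 N, no further travel), so I retreat.

Emit:
{"api": "jog_arm", "payload": {
  "targets": [
    [0.6,0,-0.8,0,0,0],
    [1.2,0,-1.6,0,0,0],
    [0.5,0,-3.5,0,0,0],
    [-0.5,0,-6.2,0,0,0],
    [-1.5,0,-8.8,0,0,0],
    [-2.4,0,-11.2,0,0,0],
    [-2.9,0,-12.6,0,0,0],
    [-2.9,0,-12.6,0,0,0]
  ]
}}

```text
time_s: 14.02
position: [0.5483, 0.0811, 0.1583]
tool_rot: [[0.809, 0.002, 0.588], [-0.0, -1.0, 0.003], [0.588, -0.003, -0.809]]
ft_force: [0.6, 0.1, -0.1]
grip_width: 0.0001
gripper_force: 0.0
```

Emit:
{"api": "jog_arm", "payload": {
  "targets": [
    [0,0,0,0,0,0],
    [0,0,0,0,0,0],
    [0,0,0,0,0,0]
  ]
}}

```text
time_s: 14.27
position: [0.5507, 0.0807, 0.1565]
tool_rot: [[0.81, 0.001, 0.587], [-0.0, -1.0, 0.003], [0.587, -0.003, -0.81]]
ft_force: [0.8, -0.4, 0.1]
grip_width: -0.0002
gripper_force: 0.0
```

```bash
python3 m2.py c3 0.010; python3 - <<'E'
from h import *
for c in('side','top'):
    im=env.get_image(c);b=im['frame'].astype(int);red=(b[...,0]>150)&(b[...,1]<70)&(b[...,2]<70)
    q=pts(im,red);q=q[(abs(q[:,0]-.641)<.03)&(abs(q[:,1]-.081)<.03)]
    print(c,len(q),np.percentile(q[:,2],[50,95]) if len(q) else '')
    for n in('candle','mill','oil'):
        m=best(c,n); print(n,np.percentile(pts(im,m),[2,50,98],axis=0).round(3).tolist() if m is not None else None)
E
```

```text
[0.55073864 0.08070022 0.15653008] [ 0.80291585 -0.41356493  0.09275158]
top plate med [0.4187 0.3144 0.0158]
 extents [[0.314, 0.2046, 0.0081], [0.5295, 0.4195, 0.0256]]
top dome axis [0.423  0.3104] 1952 0.0014
side plate med [0.4478 0.2975 0.0175]
 extents [[0.315, 0.2016, 0.0088], [0.5336, 0.4118, 0.0251]]
side dome axis [0.4251 0.3102] 3617 0.001
side 75 [0.08075007 0.08284117]
candle [[0.493, -0.041, 0.004], [0.52, -0.0, 0.052], [0.552, 0.019, 0.077]]
mill [[0.64, 0.347, 0.002], [0.651, 0.375, 0.082], [0.68, 0.392, 0.138]]
oil None
top 59 [0.07949428 0.08429412]
candle [[0.491, -0.039, 0.012], [0.522, -0.01, 0.05], [0.549, 0.018, 0.078]]
mill [[0.638, 0.341, 0.006], [0.655, 0.356, 0.111], [0.682, 0.384, 0.139]]
oil [[0.626, -0.398, 0.013], [0.644, -0.37, 0.098], [0.672, -0.354, 0.152]]
```

View pics/c3.png

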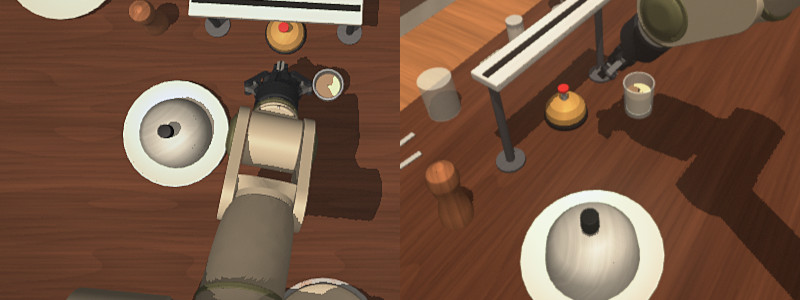

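The picture shows the cover seated in the plate, the plunger back up, everything else unmoved and the arm clear of all of it. I hand the job in.

```bash
python3 -c "
from rig import env
print(env.close_job())"
```

```text
the job is handed in; nothing more can be done
None
```

I set the cover in the plate's well (centred to about 1–2 mm), pressed the bell to its stop and let it spring back, and handed the job in at about 14.5 s with the other items unmoved; no verdict was returned.

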